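# Shunt the evening dose box out of a child-safe medicine tray

### The job

Get the blue evening dose box out of the child-safe medicine tray: slide the boxes one at a time, fully home, into the free place, first the yellow one, then the white one out of the green take-out corner, then the blue one into that corner. Feel it lightly home against the far wall and the orange gate, where its notches clear the gate's tongues, lift it straight out, kept level and not forced, and set it down gently in the middle of the cork coaster. Leave the other two boxes home in the tray and the things around undisturbed.

Things in the scene. Friction and masses are not known exactly. Their poses are not given: they have to be found in the camera images.
- tray: Grey medicine tray, fixed flat on the table, 158 x 158 mm, 16.5 mm high. Origin: centre of the square's underside; +x far side, +y left. Floor 5 mm thick, inside 146 x 146 mm, no partitions: 2 x 2 places, pitch 73 mm. Walls 6 mm thick. A 3 mm rim overhangs the inside by 6 mm (not in the take-out corner), underside 8.5 mm above the floor: boxes slide under it but do not lift out.
- takeout (a point): Centre of the green take-out corner (far right place: +x, -y) on the tray floor, 36.5 mm from the far wall's inner face; axes as the tray. The white box starts here. Its right side is an orange gate: a fence, clamped with its face 38.5 to 45.5 mm from this point. The state does not tell where: feel for it. The near right place's right wall ends at this place's near edge, a step of up to 9 mm.
- place_near_left (a point): Centre of the near left place (-x, +y), free at the start, on the tray floor, 36.5 mm from the inner faces of the near and left walls; axes as the tray.
- place_near_right (a point): Centre of the near right place (-x, -y) on the tray floor, 36.5 mm from the inner faces of the near and right walls. The blue or the yellow box is here at the start.
- place_far_left (a point): Centre of the far left place (+x, +y) on the tray floor, 36.5 mm from the inner faces of the far and left walls. The blue or the yellow box is here at the start.
- blue_box: Closed dose box, blue foot and lid, clear body, 0.13 to 0.26 kg. Origin: centre of its underside. Foot plate 71.5 mm square, 5 mm thick, a notch 15 mm wide, 8.5 mm deep in mid-edge on all sides; body 49.5 mm square; lid 52.5 mm square, top at 34 mm; on it a central grip block 20 x 20 mm, 34 to 62 mm high, sides along x and y. Two boxes in a row have 3 mm of play; one not home blocks the next.
- white_box: Dose box of the same shape and size, white. Origin: centre of its underside.
- yellow_box: Dose box of the same shape and size, yellow. Origin: centre of its underside.
- coaster: Square cork coaster on the table, fixed, 120 x 120 x 6 mm. Origin: centre of its underside.
- glass: Empty drinking glass, loose, 68 mm wide, 115 mm high, standing to the right (-y) of the coaster. Origin: centre of its underside.
- blister_a: Loose blister strip, 100 x 46 x 9 mm, lying beyond the tray. Origin: centre of its underside.
- blister_b: Loose blister strip, 100 x 46 x 9 mm, lying beyond the coaster. Origin: centre of its underside.
- pill_bottle: Loose amber pill jar, 44 mm wide, 80 mm high, to the left of the tray. Origin: centre of its underside.
- teaspoon: Loose steel teaspoon, 150 mm long, beyond the tray and coaster. Origin: underside, at its middle.
- far_wall (a point): Point on the far wall's inner face in the take-out corner, at the floor; axes as the tray. The gate has two orange tongues 10 mm wide, 6 mm long, 8.5 mm above the floor: one over this wall, one on the fence. They clear the notches of a foot that lies within 2 mm of both this wall and the fence: it then lifts straight out. Over 25 N on tray or gate, or 12 degrees of tilt, is too much.

How it is judged:
By the outcome, as a careful person would: the job done as asked, in the order asked, and still so for the second after the job is handed in, with the robot touching nothing.
It also fails if it takes over 64 s, if anything falls off the work surface, if the arm or the gripper's body presses on something with over 40 N, if the wrist force passes 120 N, or if a joint passes its speed limit or range.

### The arm

A 6-joint arm with a two-finger parallel gripper is mounted at the origin on the work surface. World frame = base frame: x ahead of the robot, y to its left, z up, the work surface at z = 0. Lengths are in mm, angles in rad, forces in N, time in s.
With the tool pointing down it reaches from about 300 to 775 mm from the base axis. Payload 14.6 kg.
Tool frame: the origin (TCP) lies on the centre line of the jaws, within the pads' length; the fingertips stand ahead of it and the grasp point (between the pads) is the TCP (manip.tip_reach is the z of the fingertips in the tool frame, in mm); z points along the fingers, y is the direction in which the jaws open and shut (so a half turn about z gives the same grasp; the last joint's range is limited). The gripper opens to 94 mm and grips with 3 to 60 N. Pads are 16 mm wide; open, the fingers measure 119 mm over their backs; the gripper's body (75 mm by 177 mm) begins 78 mm behind the grasp point.
Start: joints at [1.207, 0.3, 1.521, -0, 1.321, -0.067], TCP at [160.851, 525.943, 224.446] pointing down, gripper open.
Joint ranges: [-3.03, 3.03], [-0.79, 2.21], [0.23, 2.52], [-1.04, 4.18], [0, 3.07], [-2.55, 2.55]. Speed limits (rad/s): [2.22, 2.22, 2.57, 3.14, 3.14, 3.14].

### API

Orientations are given as [roll, pitch, yaw] about the fixed x, y, z axes, in that order (R = Rz(yaw) Ry(pitch) Rx(roll)).
In Python, from cell import manip, camera, search_frame, masks_of, tip_of gives the robot as it stands.
- The arm moves only by the tool send_rows, never from a script. Its argument "plan" is a list of rows, each an object with "travel": the shift along the tool's x, y, z in mm, a list of three; "delta_rot": the turn, a rotation vector about the tool's x, y, z in degrees, a list of three; "fingers": the gripper's target within -1 to 1 (shut at 1, half-way at 0, fully open at -1). In form: [{"travel": [dx, dy, dz], "delta_rot": [wx, wy, wz], "fingers": fingers}, ...]. A call has 1 to 20 rows; each row shifts and turns the commanded pose from where the row before left it, along the tool's axes as they then stand; what a row does not reach is not made up. A row lasts 1/8 s, in which the tool goes at most 62.5 mm and 10.7 degrees, less where a joint would pass 70% of its speed; a pose out of reach is approached as far as the arm can. A call is refused whole if a number of a shift passes 62.5 or a number of a turn 10.7, either way. A call with a gripper value outside its range is refused whole. The fingers move at their own pace and stop on an object; "grip_force" is the grip in N (left out, the last holds). Time passes only in rows, so rows that do not move let the fingers close. It gives the time, the measured TCP pose, the force and the opening at its end, in the units of the state.
- manip.read_state(): the state, without advancing time (a new reading comes with each control period).
- camera(name): name is "scene" or "top" or "wrist"; returns a dict with "color" (420x560x3 uint8, red, green, blue), "z_map" (420x560 float32, mm along the optical axis (not along the pixel's ray), 0 where there is no reading), "fov_y" (degrees; the focal length in pixels is half the picture's height over the tangent of half this angle, whatever the lens; pixels are square), "cx", "cy" (the principal point, pixels), "world_from_camera" (4x4, takes a point from camera to world coordinates); the wrist camera has in their place "tool_from_camera" (4x4, takes a point from camera to tool coordinates, whose origin is the TCP and whose axes are the flange's). Camera axes: x right, y up, looking along -z (the intrinsics and any distortion apply to the point x, -y, -z); pixel columns grow to the right and rows downward; lengths in mm; the calibration is good to about 2 mm. A picture is of the moment at which its call begins: read the wrist's pose just before it.
- manip.sign_off(): hands the job in, once; it reports no verdict.
Trained networks look in the newest picture that a camera, given by its name, has taken for a name from the list of things; names that differ only in an ending like _2 or _b are one class to them, and where a whole thing is asked for, a point or a joint stands for the part that bears it (a point fixed in the world has none). Each returns a list of dicts, best first, with "confidence" (0 to 1); they miss things now and then, are a little off and sometimes report something else, mostly with a low value. They report only what shows in the picture. A call takes as long as a camera call.
- search_frame(name, camera): "at" ([x, y, z] in mm, in the coordinates of the camera as it stood for that picture, good to about 4 mm: the middle of the surface that is visible of it).
- masks_of(name, camera): "region" (420x560 bool, what is visible of it).
- tip_of(name, camera): "at" ([x, y, z] in mm, in the coordinates of the camera as it stood for that picture, good to about 4 mm: a listed point, or the origin of a listed thing).
The state is a dict: "clock": time; "joints": joint angles; "qd": joint speeds; "effort": joint torques, N m; "eef_pos": TCP position; "eef_rot": TCP orientation; "wrist_force": force on the tool from outside, world axes, zero at the start; "moment": the same for the moment, N m; "finger_gap": finger opening in mm.
Only numpy, scipy, OpenCV 4.12 (cv2) and the standard library are available. Lean on these libraries where they do the work, as an engineer would, in place of code of your own. Each camera call takes 0.05 s, during which the arm holds its last target. There are 200 camera calls.

## Working session

There is one attempt and no reset: what is moved stays moved. The work goes in short steps, Python scripts to look and compute and a tool call to move; the robot and the scene stay as the last step left them, time stands still between calls to the robot, and variables do not carry over. Pictures are saved under pics/ and viewed, about 8 in all and at most 12, crops included, and the job is handed in when it is done.

Besides the shell and the picture viewer there is one more tool, called after ">>>" by a JSON object that holds its "method" and its "body". send_rows: Moves the arm, as the interface text tells. Its arguments: {"type":"object","properties":{"plan":{"type":"array"},"grip_force":{"type":"number"}},"required":["plan"]}

```bash
ls; mkdir -p pics; cat > h.py <<'E'
import numpy as np, cv2
from cell import manip, camera, search_frame, masks_of, tip_of
from scipy.spatial.transform import Rotation as R
def T_tool():
    s=manip.read_state(); T=np.eye(4); T[:3,:3]=R.from_euler('xyz',s['eef_rot']).as_matrix(); T[:3,3]=s['eef_pos']; return T
def snap(name,fn=None):
    T=T_tool(); c=camera(name)
    c['W']=np.array(c['world_from_camera']) if 'world_from_camera' in c else T@np.array(c['tool_from_camera'])
    if fn: cv2.imwrite('pics/'+fn,c['color'][:,:,::-1])
    return c
def cloud(c):
    h,w=c['z_map'].shape; f=h/2/np.tan(np.radians(c['fov_y'])/2)
    v,u=np.mgrid[:h,:w]; z=c['z_map']
    P=np.stack([(u-c['cx'])*z/f,-(v-c['cy'])*z/f,-z],-1)
    Q=P@c['W'][:3,:3].T+c['W'][:3,3]; Q[z==0]=np.nan; return Q
def w(c,p): return (c['W'][:3,:3]@np.array(p)+c['W'][:3,3])
E
python3 - <<'E'
from h import *
s=manip.read_state(); print({k:np.round(v,3) for k,v in s.items()}, manip.tip_reach)
c=snap('top','top1.png'); print({k:c[k] for k in c if k not in('color','z_map','W')}); print(c['W'].round(3))
for n in ['tray','takeout','place_near_left','place_near_right','place_far_left','far_wall','blue_box','white_box','yellow_box','coaster','glass','blister_a','pill_bottle','teaspoon']:
    print(n,[(w(c,d['at']).round(1).tolist(),round(d['confidence'],2)) for d in tip_of(n,'top')][:3])
E
```

```text
pics
{'clock': np.float64(0.0), 'joints': array([ 1.207,  0.3  ,  1.522, -0.   ,  1.321, -0.067]), 'qd': array([ 0.   , -0.   ,  0.   , -0.   , -0.001, -0.001]), 'effort': array([-2.0000e-03, -5.3179e+01, -3.5273e+01,  7.1000e-02,  2.4000e-02,
       -0.0000e+00]), 'eef_pos': array([160.785, 525.72 , 223.878]), 'eef_rot': array([-3.14 , -0.   ,  2.845]), 'wrist_force': array([ 0.651,  0.404, -0.483]), 'moment': array([ 0.011, -0.037,  0.   ]), 'finger_gap': np.float64(94.089)} 19.0
{'fov_y': 43.29193926573488, 'cx': 279.7799912976083, 'cy': 212.37963753824573, 'world_from_camera': array([[-1.86744051e-02,  9.85554460e-01, -1.68326090e-01,
         3.53035931e+02],
       [-9.99824288e-01, -1.86824861e-02,  1.53580646e-03,
        -7.09470018e+01],
       [-1.63112892e-03,  1.68325193e-01,  9.85730170e-01,
         1.34308761e+03],
       [ 0.00000000e+00,  0.00000000e+00,  0.00000000e+00,
         1.00000000e+00]])}
[[-1.900000e-02  9.860000e-01 -1.680000e-01  3.530360e+02]
 [-1.000000e+00 -1.900000e-02  2.000000e-03 -7.094700e+01]
 [-2.000000e-03  1.680000e-01  9.860000e-01  1.343088e+03]
 [ 0.000000e+00  0.000000e+00  0.000000e+00  1.000000e+00]]
tray [([527.2, 111.5, -1.0], 0.96)]
takeout [([564.9, 75.0, 2.1], 0.61)]
place_near_left [([486.7, 149.1, 7.1], 0.93)]
place_near_right [([492.7, 76.5, 3.9], 0.77), ([592.5, -255.6, -1.5], 0.44)]
place_far_left [([564.3, 149.6, 3.9], 0.92), ([601.7, 75.9, 4.8], 0.33)]
far_wall [([599.5, 75.8, 8.9], 0.77)]
blue_box [([487.4, 73.0, 6.5], 0.69)]
white_box [([564.0, 72.1, 4.7], 0.57)]
yellow_box [([563.3, 146.8, 3.3], 0.82), ([545.8, -397.9, -2.1], 0.49), ([470.0, -277.2, -1.0], 0.18)]
coaster [([468.9, -275.8, -0.1], 0.92)]
glass [([602.3, 78.5, 7.5], 0.65), ([545.7, -401.2, -0.2], 0.6)]
blister_a [([650.3, 123.4, -0.0], 0.64), ([591.0, -256.7, 0.5], 0.62)]
pill_bottle [([471.0, -275.8, -0.9], 0.7), ([567.0, 239.6, 1.5], 0.63)]
teaspoon [([707.7, -129.4, -3.6], 0.77)]
```

View pics/top1.png

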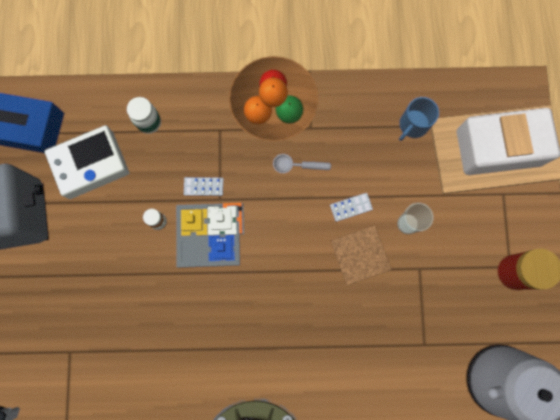

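```bash
python3 - <<'E'
from h import *
c=snap('top'); Q=cloud(c)
for n in ['tray','coaster','yellow_box','blue_box','white_box','glass','blister_a','blister_b','pill_bottle']:
    for d in masks_of(n,'top')[:2]:
        m=d['region']&np.isfinite(Q[...,2]); p=Q[m]
        r=cv2.minAreaRect(p[:,:2].astype(np.float32)); print(n,round(d['confidence'],2),np.round(r[0],1),np.round(r[1],1),round(r[2],1),'z',np.percentile(p[:,2],[2,50,98]).round(1))
# grip block tops
m=(Q[...,2]>55)&(Q[...,2]<80)&(abs(Q[...,0]-527)<80)&(abs(Q[...,1]-112)<80)
k,l,st,ce=cv2.connectedComponentsWithStats(m.astype(np.uint8))
for i in range(1,k):
    p=Q[l==i]; r=cv2.minAreaRect(p[:,:2].astype(np.float32)); print('blk',len(p),p.mean(0).round(1),np.round(r[1],1),round(r[2],1))
E
```

```text
tray 0.77 [528.  108.9] [174.9 164.4] 89.8 z [-0.7 10.9 23.3]
coaster 0.75 [ 470.4 -274.5] [119.8 122.6] 17.6 z [ 0.7  6.2 11.9]
coaster 0.38 [528.5 105.8] [162.2 170.7] 0.8 z [-0.2 11.5 22. ]
yellow_box 0.73 [560.2 147.5] [66.4 65.1] 0.4 z [ 6.3 37.1 69.1]
blue_box 0.71 [526.7 106. ] [158.4 170.2] 0.9 z [-0.4 10.6 21.7]
blue_box 0.58 [493.9  78.4] [63.9 64. ] 0.9 z [ 7.5 38.5 68.5]
white_box 0.91 [562.3  75.5] [74.8 71.6] 1.4 z [ 3.4 35.5 68.1]
white_box 0.37 [526.9 106.1] [158.8 170.4] 0.8 z [-0.  11.1 21.7]
glass 0.88 [ 560.8 -406.8] [65.  99.8] 56.7 z [  1.1  65.7 117.5]
blister_a 0.89 [ 592.7 -256.7] [ 46.4 101.1] 18.2 z [-0.8  5.6 12.7]
blister_a 0.78 [653.3 125.7] [102.6  49. ] 87.1 z [-2.1  5.  12.7]
blister_b 0.89 [ 592.7 -256.7] [ 46.4 101.1] 18.2 z [-0.8  5.6 12.7]
blister_b 0.78 [653.3 125.7] [102.6  49. ] 87.1 z [-2.1  5.  12.7]
pill_bottle 0.64 [563.3 236.9] [40.8 42. ] 14.4 z [16.  77.4 84. ]
blk 77 [562.9  76.1  65.3] [19.5 20.4] 89.1
blk 75 [561.6 149.2  66.2] [20.2 21. ] 2.5
blk 68 [489.7  74.2  65.9] [18.8 18.7] 0.7
```

The top view shows the tray at about pixel (208,236): yellow is far left (190,222), white is in the take-out corner (221,220), blue is near right (221,247), and near left is free. The coaster is at (361,255), with the glass at its upper right. Next I'll go above the tray for a close look.

>>> {"method": "send_rows", "body": {"plan": [{"travel": [-20,-12,0],"delta_rot": [0,0,0],"fingers": 0},{"travel": [-40,-24,0],"delta_rot": [0,0,0],"fingers": 0},{"travel": [-41,-25,0],"delta_rot": [0,0,0],"fingers": 0},{"travel": [-41,-25,0],"delta_rot": [0,0,0],"fingers": 0},{"travel": [-41,-25,0],"delta_rot": [0,0,0],"fingers": 0},{"travel": [-41,-25,0],"delta_rot": [0,0,0],"fingers": 0},{"travel": [-41,-25,0],"delta_rot": [0,0,0],"fingers": 0},{"travel": [-41,-25,0],"delta_rot": [0,0,0],"fingers": 0},{"travel": [-41,-25,0],"delta_rot": [0,0,0],"fingers": 0},{"travel": [-41,-25,0],"delta_rot": [0,0,0],"fingers": 0},{"travel": [-41,-25,0],"delta_rot": [0,0,0],"fingers": 0},{"travel": [-40,-12,0],"delta_rot": [0,0,0],"fingers": 0},{"travel": [0,0,0],"delta_rot": [0,0,9],"fingers": 0},{"travel": [0,0,0],"delta_rot": [0,0,9],"fingers": 0},{"travel": [0,0,0],"delta_rot": [0,0,9],"fingers": 0},{"travel": [0,0,0],"delta_rot": [0,0,9],"fingers": 0},{"travel": [0,0,0],"delta_rot": [0,0,9],"fingers": 0},{"travel": [0,0,0],"delta_rot": [0,0,9],"fingers": 0},{"travel": [0,0,0],"delta_rot": [0,0,9],"fingers": 0},{"travel": [0,0,0],"delta_rot": [0,0,9],"fingers": 0}]}}

```text
clock: 3.75
eef_pos: [529.5, 127.7, 224.4]
eef_rot: [-3.142, -0.0, 1.583]
wrist_force: [0.4, 0.1, 1.1]
finger_gap: 46.9
```

```bash
cat > look.py <<'E'
from h import *
import sys
s=manip.read_state(); print(round(s['clock'],2),s['eef_pos'].round(1) if hasattr(s['eef_pos'],'round') else s['eef_pos'],np.round(s['eef_rot'],4),np.round(s['wrist_force'],1),np.round(s['finger_gap'],1))
c=snap('wrist',sys.argv[1]); Q=cloud(c); np.save('Q.npy',Q)
X,Y,Z=Q[...,0],Q[...,1],Q[...,2]
m=(Z>58)&(Z<75)&(abs(X-527)<90)&(abs(Y-112)<90)
k,l,st,ce=cv2.connectedComponentsWithStats(m.astype(np.uint8))
for i in range(1,k):
    p=Q[l==i]
    if len(p)<60: continue
    r=cv2.minAreaRect(p[:,:2].astype(np.float32)); hsv=c['color'][l==i].mean(0).round(); print('blk',len(p),np.round(r[0],1),p[:,2].mean().round(1),np.round(r[1],1),round(r[2],1),hsv)
for n in ['tray','takeout','place_near_left','place_near_right','place_far_left','far_wall','blue_box','white_box','yellow_box']:
    print(n,[(w(c,d['at']).round(1).tolist(),round(d['confidence'],2)) for d in tip_of(n,'wrist')][:2])
E
python3 look.py w1.png
```

```text
3.75 [529.5 127.7 224.4] [-3.1415 -0.      1.583 ] [0.4 0.1 1.1] 46.9
blk 440 [565.  151.4] 65.4 [20.1 19.1] 1.2 [194. 162.  35.]
blk 342 [564.3  78.4] 65.0 [16.  19.7] 0.4 [204. 207. 200.]
blk 301 [495.9  76.2] 65.1 [14.3 20.1] 0.4 [ 53.  90. 168.]
tray [([601.3, 75.8, 3.7], 0.3)]
takeout []
place_near_left [([490.8, 146.0, 6.0], 0.9)]
place_near_right []
place_far_left [([604.2, 74.2, 5.9], 0.4)]
far_wall [([603.5, 75.5, 3.1], 0.69)]
blue_box [([495.4, 73.5, 5.9], 0.67), ([653.6, 126.2, -2.0], 0.4)]
white_box [([572.0, 75.5, 1.8], 0.93)]
yellow_box [([568.4, 148.6, 3.7], 0.9), ([566.6, 240.5, 0.7], 0.34)]
```

View pics/w1.png

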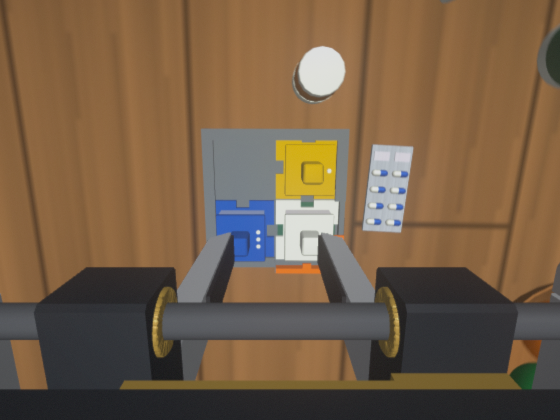

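The wrist view shows yellow at (312,172), white at (308,240), blue at (240,240), and the empty place at (243,165). The tray is nearly square to the world axes. I'll measure the tray's yaw and its left and near edges.

```bash
python3 - <<'E'
from h import *
Q=np.load('Q.npy'); X,Y,Z=Q[...,0],Q[...,1],Q[...,2]
m=(Z>11)&(Z<25)&(X>430)&(X<620)&(Y>20)&(Y<200)
def fit(a,b,lo,hi,sgn):
    xs,ys=[],[]
    for t in np.arange(lo,hi,4):
        k=m&(abs(a-t)<2)
        if k.sum()>2: xs.append(t); ys.append(sgn*np.percentile(sgn*b[k],97))
    p=np.polyfit(xs,ys,1); r=np.array(ys)-np.polyval(p,xs); g=abs(r)<2; p=np.polyfit(np.array(xs)[g],np.array(ys)[g],1)
    return np.degrees(np.arctan(p[0])).round(2),np.polyval(p,(lo+hi)/2).round(1),g.sum(),r.std().round(2)
print('left edge y',fit(X,Y,456,600,1)); print('near edge x',fit(Y,X,80,185,-1)); print('far edge x',fit(Y,X,115,185,1))
E
```

```text
left edge y (np.float64(0.59), np.float64(191.3), np.int64(34), np.float64(0.7))
near edge x (np.float64(-0.74), np.float64(450.8), np.int64(26), np.float64(0.88))
far edge x (np.float64(-0.96), np.float64(606.8), np.int64(17), np.float64(1.03))
```

Tray yaw is about +0.7° and the tool yaw is already 90.7°, so no turn is needed. Next I'll grip the yellow box.

>>> {"method": "send_rows", "body": {"plan": [{"travel": [11.2,17.9,30],"delta_rot": [0,0,0],"fingers": 0},{"travel": [11.2,17.9,40],"delta_rot": [0,0,0],"fingers": 0},{"travel": [0,0,40],"delta_rot": [0,0,0],"fingers": 0},{"travel": [0,0,30],"delta_rot": [0,0,0],"fingers": 0},{"travel": [0,0,15],"delta_rot": [0,0,0],"fingers": 0},{"travel": [0,0,7],"delta_rot": [0,0,0],"fingers": 0},{"travel": [0,0,0],"delta_rot": [0,0,0],"fingers": 0.3},{"travel": [0,0,0],"delta_rot": [0,0,0],"fingers": 1},{"travel": [0,0,0],"delta_rot": [0,0,0],"fingers": 1},{"travel": [0,0,0],"delta_rot": [0,0,0],"fingers": 1}], "grip_force": 12}}

```text
clock: 5.5
eef_pos: [565.2, 150.8, 63.2]
eef_rot: [3.141, -0.0, 1.588]
wrist_force: [-1.7, -0.2, 6.0]
finger_gap: 19.8
```

>>> {"method": "send_rows", "body": {"plan": [{"travel": [0,0,-0.6],"delta_rot": [0,0,0],"fingers": 1},{"travel": [0,-5,0],"delta_rot": [0,0,0],"fingers": 1},{"travel": [0,-10,0],"delta_rot": [0,0,0],"fingers": 1},{"travel": [0,-12,0],"delta_rot": [0,0,0],"fingers": 1}]}}

```text
clock: 6.0
eef_pos: [537.2, 150.3, 63.2]
eef_rot: [3.141, -0.0, 1.588]
wrist_force: [2.4, -0.2, 3.3]
finger_gap: 19.8
```

>>> {"method": "send_rows", "body": {"plan": [{"travel": [0,-12,0],"delta_rot": [0,0,0],"fingers": 1},{"travel": [0,-12,0],"delta_rot": [0,0,0],"fingers": 1},{"travel": [0,-10,0],"delta_rot": [0,0,0],"fingers": 1},{"travel": [0,-6,0],"delta_rot": [0,0,0],"fingers": 1},{"travel": [0,0,0],"delta_rot": [0,0,0],"fingers": 1}]}}

```text
clock: 6.62
eef_pos: [497.5, 149.6, 63.1]
eef_rot: [-3.141, 0.0, 1.588]
wrist_force: [-1.7, 0.1, 5.0]
finger_gap: 19.5
```

>>> {"method": "send_rows", "body": {"plan": [{"travel": [0,-2,0],"delta_rot": [0,0,0],"fingers": 1},{"travel": [0,-1.5,0],"delta_rot": [0,0,0],"fingers": 1},{"travel": [0,0,0],"delta_rot": [0,0,0],"fingers": 1}]}}

```text
clock: 7.0
eef_pos: [494.5, 149.5, 63.2]
eef_rot: [3.141, -0.0, 1.588]
wrist_force: [0.3, 0.7, 5.6]
finger_gap: 20.3
```

>>> {"method": "send_rows", "body": {"plan": [{"travel": [0,-1,0],"delta_rot": [0,0,0],"fingers": 1},{"travel": [0,0,0],"delta_rot": [0,0,0],"fingers": 1}]}}

```text
clock: 7.25
eef_pos: [493.5, 149.5, 63.1]
eef_rot: [3.141, -0.0, 1.588]
wrist_force: [0.9, 0.4, 5.9]
finger_gap: 19.7
```

>>> {"method": "send_rows", "body": {"plan": [{"travel": [0,-1,0],"delta_rot": [0,0,0],"fingers": 1},{"travel": [0,0,0],"delta_rot": [0,0,0],"fingers": 1}]}}

```text
clock: 7.5
eef_pos: [492.5, 149.5, 63.2]
eef_rot: [3.141, -0.0, 1.588]
wrist_force: [0.5, -0.5, 5.3]
finger_gap: 19.7
```

>>> {"method": "send_rows", "body": {"plan": [{"travel": [0,-1,-0.5],"delta_rot": [0,0,0],"fingers": 1},{"travel": [0,0,0],"delta_rot": [0,0,0],"fingers": 1}]}}

```text
clock: 7.75
eef_pos: [491.1, 149.4, 63.2]
eef_rot: [-3.141, 0.0, 1.588]
wrist_force: [0.7, -1.3, -0.4]
finger_gap: 19.7
```

>>> {"method": "send_rows", "body": {"plan": [{"travel": [0,-0.8,0],"delta_rot": [0,0,0],"fingers": 1},{"travel": [0,0,0],"delta_rot": [0,0,0],"fingers": 1}]}}

```text
clock: 8.0
eef_pos: [490.8, 149.4, 63.5]
eef_rot: [3.141, 0.0, 1.588]
wrist_force: [4.1, 0.1, -2.9]
finger_gap: 19.7
```

>>> {"method": "send_rows", "body": {"plan": [{"travel": [0.8,0,0.3],"delta_rot": [0,0,0],"fingers": 1},{"travel": [0,0,0],"delta_rot": [0,0,0],"fingers": 1}]}}

```text
clock: 8.25
eef_pos: [490.8, 150.0, 63.4]
eef_rot: [3.141, 0.0, 1.588]
wrist_force: [4.8, -2.1, 0.4]
finger_gap: 20.4
```

>>> {"method": "send_rows", "body": {"plan": [{"travel": [0.8,0,0],"delta_rot": [0,0,0],"fingers": 1},{"travel": [0,0,0],"delta_rot": [0,0,0],"fingers": 1}]}}

```text
clock: 8.5
eef_pos: [490.9, 150.6, 63.6]
eef_rot: [3.141, 0.001, 1.588]
wrist_force: [3.4, -4.8, 2.0]
finger_gap: 19.7
```

>>> {"method": "send_rows", "body": {"plan": [{"travel": [0,0,0],"delta_rot": [0,0,0],"fingers": 0.2},{"travel": [0,0,0],"delta_rot": [0,0,0],"fingers": 0},{"travel": [0,0,-15],"delta_rot": [0,0,0],"fingers": 0},{"travel": [0,0,-27],"delta_rot": [0,0,0],"fingers": 0},{"travel": [-25,24.4,0],"delta_rot": [0,0,0],"fingers": 0},{"travel": [-25,24.4,0],"delta_rot": [0,0,0],"fingers": 0},{"travel": [-24.9,24.4,0],"delta_rot": [0,0,0],"fingers": 0},{"travel": [0,0,20],"delta_rot": [0,0,0],"fingers": 0},{"travel": [0,0,15],"delta_rot": [0,0,0],"fingers": 0},{"travel": [0,0,6.5],"delta_rot": [0,0,0],"fingers": 0},{"travel": [0,0,0],"delta_rot": [0,0,0],"fingers": 0}]}}

```text
clock: 9.88
eef_pos: [564.9, 77.8, 63.8]
eef_rot: [-3.141, 0.0, 1.589]
wrist_force: [0.2, 0.1, 0.2]
finger_gap: 47.2
```

```bash
python3 look.py w2.png | head -5
```

```text
9.88 [564.9  77.8  63.8] [-3.1413  0.      1.5887] [0.2 0.1 0.2] 47.2
blk 2118 [492.  149.8] 65.2 [20.  19.9] 0.9 [167. 138.  11.]
blk 1557 [566.4  78.6] 65.2 [19.9 19.6] 0.6 [191. 195. 186.]
blk 1097 [493.4  79.4] 64.6 [13.8 20.3] 88.6 [ 34.  76. 148.]
blk 461 [539.5  80.4] 66.9 [ 9.5 21.1] 36.3 [93. 95. 98.]
```

View pics/w2.png

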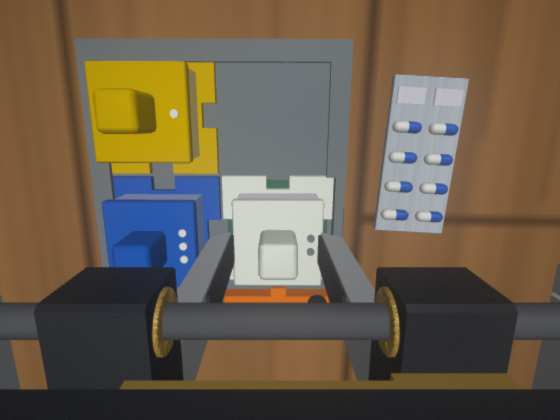

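Yellow sits home at near left (150,115), and the white box's block is between the fingers (278,255). Next I'll grip it and slide it left.

>>> {"method": "send_rows", "body": {"plan": [{"travel": [0,0.3,0],"delta_rot": [0,0,0],"fingers": 0.3},{"travel": [0,0,0],"delta_rot": [0,0,0],"fingers": 1},{"travel": [0,0,0],"delta_rot": [0,0,0],"fingers": 1},{"travel": [0,0,0],"delta_rot": [0,0,0],"fingers": 1}]}}

```text
clock: 10.88
eef_pos: [565.4, 77.4, 63.7]
eef_rot: [-3.142, 0.0, 1.588]
wrist_force: [-0.5, -0.9, 0.0]
finger_gap: 20.0
```

>>> {"method": "send_rows", "body": {"plan": [{"travel": [4,0,0],"delta_rot": [0,0,0],"fingers": 1},{"travel": [8,0,0],"delta_rot": [0,0,0],"fingers": 1},{"travel": [8,0,0],"delta_rot": [0,0,0],"fingers": 1},{"travel": [0,0,0],"delta_rot": [0,0,0],"fingers": 1}]}}

```text
clock: 11.38
eef_pos: [565.0, 98.3, 63.8]
eef_rot: [3.142, -0.0, 1.589]
wrist_force: [-0.0, 0.6, -0.2]
finger_gap: 20.1
```

>>> {"method": "send_rows", "body": {"plan": [{"travel": [8,0,0],"delta_rot": [0,0,0],"fingers": 1},{"travel": [11,0,0],"delta_rot": [0,0,0],"fingers": 1},{"travel": [11,0,0],"delta_rot": [0,0,0],"fingers": 1},{"travel": [9,0,0],"delta_rot": [0,0,0],"fingers": 1},{"travel": [6,0,0],"delta_rot": [0,0,0],"fingers": 1},{"travel": [3,0,0],"delta_rot": [0,0,0],"fingers": 1},{"travel": [0,0,0],"delta_rot": [0,0,0],"fingers": 1}]}}

```text
clock: 12.25
eef_pos: [564.2, 145.5, 63.7]
eef_rot: [-3.142, -0.0, 1.588]
wrist_force: [0.7, 0.4, 0.1]
finger_gap: 19.7
```

>>> {"method": "send_rows", "body": {"plan": [{"travel": [1.5,0,0],"delta_rot": [0,0,0],"fingers": 1},{"travel": [1,0,0],"delta_rot": [0,0,0],"fingers": 1},{"travel": [0,0,0],"delta_rot": [0,0,0],"fingers": 1}]}}

```text
clock: 12.62
eef_pos: [564.2, 147.9, 63.7]
eef_rot: [3.142, -0.0, 1.588]
wrist_force: [-0.8, -0.5, 0.6]
finger_gap: 20.2
```

>>> {"method": "send_rows", "body": {"plan": [{"travel": [1.5,0,0],"delta_rot": [0,0,0],"fingers": 1},{"travel": [0.7,0,0],"delta_rot": [0,0,0],"fingers": 1},{"travel": [0,0,0],"delta_rot": [0,0,0],"fingers": 1}]}}

```text
clock: 13.0
eef_pos: [564.1, 150.3, 63.7]
eef_rot: [-3.142, -0.0, 1.588]
wrist_force: [-0.2, 0.9, -0.3]
finger_gap: 19.9
```

>>> {"method": "send_rows", "body": {"plan": [{"travel": [0.7,0,0],"delta_rot": [0,0,0],"fingers": 1},{"travel": [0,0,0],"delta_rot": [0,0,0],"fingers": 1}]}}

```text
clock: 13.25
eef_pos: [564.1, 150.6, 63.8]
eef_rot: [-3.142, 0.0, 1.588]
wrist_force: [0.1, -3.5, 2.2]
finger_gap: 19.7
```

>>> {"method": "send_rows", "body": {"plan": [{"travel": [0.7,0,0],"delta_rot": [0,0,0],"fingers": 1},{"travel": [0,0,0],"delta_rot": [0,0,0],"fingers": 1}]}}

```text
clock: 13.5
eef_pos: [564.1, 151.0, 63.9]
eef_rot: [-3.141, 0.001, 1.588]
wrist_force: [-1.8, -6.1, 3.1]
finger_gap: 19.9
```

>>> {"method": "send_rows", "body": {"plan": [{"travel": [0,0.9,0],"delta_rot": [0,0,0],"fingers": 1},{"travel": [0,0,0],"delta_rot": [0,0,0],"fingers": 1}]}}

```text
clock: 13.75
eef_pos: [565.0, 151.0, 63.9]
eef_rot: [-3.141, 0.001, 1.588]
wrist_force: [-1.9, -5.8, 4.4]
finger_gap: 20.0
```

>>> {"method": "send_rows", "body": {"plan": [{"travel": [0,0.7,0],"delta_rot": [0,0,0],"fingers": 1},{"travel": [0,0,0],"delta_rot": [0,0,0],"fingers": 1}]}}

```text
clock: 14.0
eef_pos: [565.6, 151.0, 63.9]
eef_rot: [-3.141, 0.001, 1.588]
wrist_force: [-2.9, -5.1, 4.8]
finger_gap: 19.9
```

>>> {"method": "send_rows", "body": {"plan": [{"travel": [0,0,0],"delta_rot": [0,0,0],"fingers": 0.2},{"travel": [0,0,0],"delta_rot": [0,0,0],"fingers": 0},{"travel": [0,0,-15],"delta_rot": [0,0,0],"fingers": 0},{"travel": [0,0,-27],"delta_rot": [0,0,0],"fingers": 0},{"travel": [-24.9,-24.7,0],"delta_rot": [0,0,0],"fingers": 0},{"travel": [-24.9,-24.7,0],"delta_rot": [0,0,0],"fingers": 0},{"travel": [-24.9,-24.6,0],"delta_rot": [0,0,0],"fingers": 0},{"travel": [0,0,20],"delta_rot": [0,0,0],"fingers": 0},{"travel": [0,0,15],"delta_rot": [0,0,0],"fingers": 0},{"travel": [0,0,6.5],"delta_rot": [0,0,0],"fingers": 0},{"travel": [0,0,0],"delta_rot": [0,0,0],"fingers": 0}]}}

```text
clock: 15.38
eef_pos: [493.0, 75.8, 64.1]
eef_rot: [-3.141, 0.0, 1.589]
wrist_force: [0.1, 1.2, -0.7]
finger_gap: 46.7
```

```bash
python3 look.py w3.png | head -6
```

```text
15.38 [493.   75.8  64.1] [-3.1409  0.      1.5886] [ 0.1  1.2 -0.7] 46.7
blk 1943 [491.2 149.6] 65.6 [19.9 19.8] 0.9 [191. 159.  12.]
blk 2148 [565.2 151. ] 65.2 [20.2 19.9] 1.2 [191. 194. 187.]
blk 1551 [492.8  76.1] 65.2 [19.9 20.2] 0.7 [ 38.  85. 166.]
blk 462 [467.8  78.1] 66.9 [ 9.7 21.6] 34.3 [91. 92. 98.]
blk 461 [519.   79.2] 66.8 [21.5  9.7] 56.9 [86. 91. 99.]
```

View pics/w3.png

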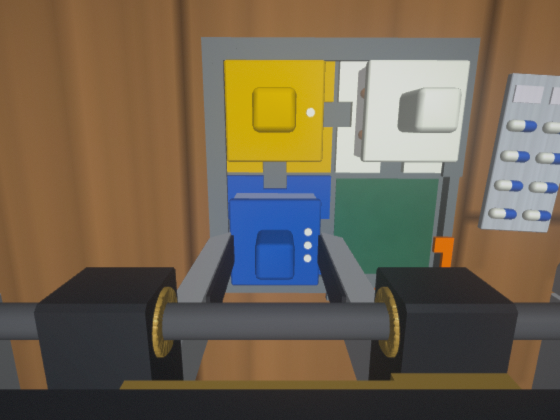

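Yellow (275,110) and white (425,110) are home, the green corner (385,225) is empty, and the blue box is between the fingers. Next I'll grip blue and slide it to the far wall.

>>> {"method": "send_rows", "body": {"plan": [{"travel": [0,0,0],"delta_rot": [0,0,0],"fingers": 0.3},{"travel": [0,0,0],"delta_rot": [0,0,0],"fingers": 1},{"travel": [0,0,0],"delta_rot": [0,0,0],"fingers": 1},{"travel": [0,0,0],"delta_rot": [0,0,0],"fingers": 1},{"travel": [0,4,0],"delta_rot": [0,0,0],"fingers": 1},{"travel": [0,8,0],"delta_rot": [0,0,0],"fingers": 1},{"travel": [0,8,0],"delta_rot": [0,0,0],"fingers": 1},{"travel": [0,0,0],"delta_rot": [0,0,0],"fingers": 1}], "grip_force": 15}}

```text
clock: 16.88
eef_pos: [513.7, 75.9, 64.2]
eef_rot: [3.141, -0.0, 1.588]
wrist_force: [0.6, 0.7, 1.2]
finger_gap: 19.8
```

>>> {"method": "send_rows", "body": {"plan": [{"travel": [0,8,0],"delta_rot": [0,0,0],"fingers": 1},{"travel": [0,11,0],"delta_rot": [0,0,0],"fingers": 1},{"travel": [0,11,0],"delta_rot": [0,0,0],"fingers": 1},{"travel": [0,9,0],"delta_rot": [0,0,0],"fingers": 1},{"travel": [0,6,0],"delta_rot": [0,0,0],"fingers": 1},{"travel": [0,3,0],"delta_rot": [0,0,0],"fingers": 1},{"travel": [0,0,0],"delta_rot": [0,0,0],"fingers": 1}]}}

```text
clock: 17.75
eef_pos: [561.2, 76.8, 64.3]
eef_rot: [3.141, 0.0, 1.588]
wrist_force: [0.5, 0.3, 1.1]
finger_gap: 19.8
```

Next I'll feel for the far wall in small steps.

>>> {"method": "send_rows", "body": {"plan": [{"travel": [0,1.5,0],"delta_rot": [0,0,0],"fingers": 1},{"travel": [0,1.2,0],"delta_rot": [0,0,0],"fingers": 1},{"travel": [0,0,0],"delta_rot": [0,0,0],"fingers": 1}]}}

```text
clock: 18.12
eef_pos: [563.8, 76.8, 64.3]
eef_rot: [3.141, -0.0, 1.588]
wrist_force: [0.2, -0.0, 0.6]
finger_gap: 19.6
```

>>> {"method": "send_rows", "body": {"plan": [{"travel": [0,0.8,0],"delta_rot": [0,0,0],"fingers": 1},{"travel": [0,0,0],"delta_rot": [0,0,0],"fingers": 1}]}}

```text
clock: 18.38
eef_pos: [564.5, 76.8, 64.3]
eef_rot: [3.142, 0.0, 1.588]
wrist_force: [-1.5, 0.8, 0.7]
finger_gap: 19.7
```

>>> {"method": "send_rows", "body": {"plan": [{"travel": [0,0.7,0],"delta_rot": [0,0,0],"fingers": 1},{"travel": [0,0,0],"delta_rot": [0,0,0],"fingers": 1}]}}

```text
clock: 18.62
eef_pos: [565.3, 76.8, 64.3]
eef_rot: [3.141, 0.0, 1.588]
wrist_force: [-0.3, 0.0, 1.8]
finger_gap: 20.0
```

>>> {"method": "send_rows", "body": {"plan": [{"travel": [0,0.7,0],"delta_rot": [0,0,0],"fingers": 1},{"travel": [0,0,0],"delta_rot": [0,0,0],"fingers": 1}]}}

```text
clock: 18.88
eef_pos: [566.0, 76.8, 64.3]
eef_rot: [3.141, 0.0, 1.588]
wrist_force: [-0.3, -0.1, 2.2]
finger_gap: 19.6
```

>>> {"method": "send_rows", "body": {"plan": [{"travel": [0,0.7,0],"delta_rot": [0,0,0],"fingers": 1},{"travel": [0,0,0],"delta_rot": [0,0,0],"fingers": 1}]}}

```text
clock: 19.12
eef_pos: [566.6, 76.9, 64.3]
eef_rot: [-3.141, 0.0, 1.588]
wrist_force: [-2.0, -0.4, 3.1]
finger_gap: 19.8
```

>>> {"method": "send_rows", "body": {"plan": [{"travel": [0,0.5,0],"delta_rot": [0,0,0],"fingers": 1},{"travel": [0,0,0],"delta_rot": [0,0,0],"fingers": 1}]}}

```text
clock: 19.38
eef_pos: [566.7, 76.9, 64.3]
eef_rot: [-3.14, 0.0, 1.588]
wrist_force: [-5.3, 0.1, 5.2]
finger_gap: 19.7
```

Far wall felt at x≈566.7. I'll ease off a little and feel to the right for the gate.

>>> {"method": "send_rows", "body": {"plan": [{"travel": [0,-0.6,0],"delta_rot": [0,0,0],"fingers": 1},{"travel": [-1.5,0,0],"delta_rot": [0,0,0],"fingers": 1},{"travel": [-1,0,0],"delta_rot": [0,0,0],"fingers": 1},{"travel": [0,0,0],"delta_rot": [0,0,0],"fingers": 1}]}}

```text
clock: 19.88
eef_pos: [566.6, 74.2, 64.3]
eef_rot: [3.141, 0.0, 1.588]
wrist_force: [-0.9, 0.8, 2.9]
finger_gap: 20.2
```

>>> {"method": "send_rows", "body": {"plan": [{"travel": [-0.8,0,0],"delta_rot": [0,0,0],"fingers": 1},{"travel": [0,0,0],"delta_rot": [0,0,0],"fingers": 1}]}}

```text
clock: 20.12
eef_pos: [566.6, 73.5, 64.3]
eef_rot: [3.142, 0.0, 1.588]
wrist_force: [-1.0, 0.5, 2.6]
finger_gap: 19.8
```

>>> {"method": "send_rows", "body": {"plan": [{"travel": [-0.7,0,0],"delta_rot": [0,0,0],"fingers": 1},{"travel": [0,0,0],"delta_rot": [0,0,0],"fingers": 1}]}}

```text
clock: 20.38
eef_pos: [566.6, 72.8, 64.3]
eef_rot: [3.141, 0.0, 1.588]
wrist_force: [-0.0, -0.1, 1.9]
finger_gap: 20.5
```

>>> {"method": "send_rows", "body": {"plan": [{"travel": [-0.8,0,0],"delta_rot": [0,0,0],"fingers": 1},{"travel": [0,0,0],"delta_rot": [0,0,0],"fingers": 1}]}}

```text
clock: 20.62
eef_pos: [566.6, 72.0, 64.3]
eef_rot: [3.141, 0.0, 1.588]
wrist_force: [-1.0, 0.7, 3.0]
finger_gap: 19.9
```

>>> {"method": "send_rows", "body": {"plan": [{"travel": [-0.8,0,0],"delta_rot": [0,0,0],"fingers": 1},{"travel": [0,0,0],"delta_rot": [0,0,0],"fingers": 1}]}}

```text
clock: 20.88
eef_pos: [566.6, 71.2, 64.3]
eef_rot: [3.142, 0.0, 1.588]
wrist_force: [0.1, 0.2, 2.1]
finger_gap: 19.5
```

>>> {"method": "send_rows", "body": {"plan": [{"travel": [-0.8,0,0],"delta_rot": [0,0,0],"fingers": 1},{"travel": [0,0,0],"delta_rot": [0,0,0],"fingers": 1}]}}

```text
clock: 21.12
eef_pos: [566.6, 70.4, 64.3]
eef_rot: [3.142, 0.0, 1.588]
wrist_force: [0.2, 0.2, 2.6]
finger_gap: 19.7
```

>>> {"method": "send_rows", "body": {"plan": [{"travel": [-0.8,0,0],"delta_rot": [0,0,0],"fingers": 1},{"travel": [0,0,0],"delta_rot": [0,0,0],"fingers": 1}]}}

```text
clock: 21.38
eef_pos: [566.6, 69.6, 64.3]
eef_rot: [3.142, 0.0, 1.588]
wrist_force: [0.9, 0.3, 1.3]
finger_gap: 19.7
```

>>> {"method": "send_rows", "body": {"plan": [{"travel": [-0.8,0,0],"delta_rot": [0,0,0],"fingers": 1},{"travel": [0,0,0],"delta_rot": [0,0,0],"fingers": 1}]}}

```text
clock: 21.62
eef_pos: [566.6, 68.8, 64.2]
eef_rot: [-3.142, 0.0, 1.588]
wrist_force: [-0.3, 0.4, 2.2]
finger_gap: 20.2
```

>>> {"method": "send_rows", "body": {"plan": [{"travel": [-0.7,0,0],"delta_rot": [0,0,0],"fingers": 1},{"travel": [0,0,0],"delta_rot": [0,0,0],"fingers": 1}]}}

```text
clock: 21.88
eef_pos: [566.7, 68.3, 64.3]
eef_rot: [3.141, -0.0, 1.588]
wrist_force: [0.3, 2.7, 2.2]
finger_gap: 19.6
```

>>> {"method": "send_rows", "body": {"plan": [{"travel": [-0.6,0,0],"delta_rot": [0,0,0],"fingers": 1},{"travel": [0,0,0],"delta_rot": [0,0,0],"fingers": 1}]}}

```text
clock: 22.12
eef_pos: [566.7, 68.1, 64.3]
eef_rot: [3.141, -0.001, 1.588]
wrist_force: [-0.8, 5.4, 3.0]
finger_gap: 19.7
```

```bash
python3 look.py w4.png | head -4
```

```text
22.12 [566.7  68.1  64.3] [ 3.1415e+00 -8.0000e-04  1.5883e+00] [-0.8  5.4  3. ] 19.7
blk 2232 [491.9 149.5] 65.1 [20.3 19.9] 1.4 [170. 141.  11.]
blk 2026 [565.8 150.8] 65.6 [20.  19.9] 1.1 [199. 202. 196.]
blk 2214 [566.8  69. ] 65.9 [19.9 44. ] 89.4 [ 60.  89. 146.]
```

View pics/w4.png

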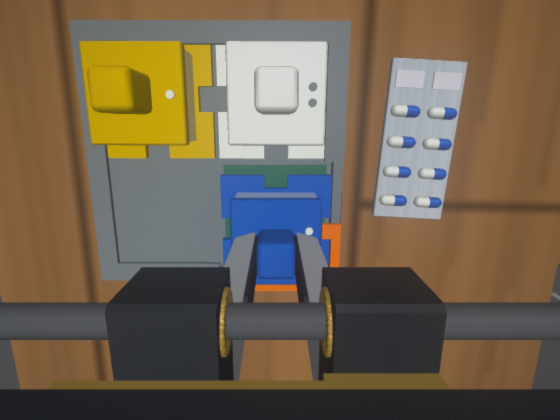

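The blue foot touches the far wall and the orange gate (330,245), well off the white box's foot. I'll relax the side force and start the lift slowly.

>>> {"method": "send_rows", "body": {"plan": [{"travel": [0.6,0,0],"delta_rot": [0,0,0],"fingers": 1},{"travel": [0,0,-1],"delta_rot": [0,0,0],"fingers": 1},{"travel": [0,0,-1.2],"delta_rot": [0,0,0],"fingers": 1},{"travel": [0,0,0],"delta_rot": [0,0,0],"fingers": 1}], "grip_force": 20}}

```text
clock: 23.12
eef_pos: [566.4, 68.2, 66.3]
eef_rot: [-3.141, -0.0, 1.588]
wrist_force: [-1.0, 3.4, -1.7]
finger_gap: 19.7
```

>>> {"method": "send_rows", "body": {"plan": [{"travel": [0,0,-1],"delta_rot": [0,0,0],"fingers": 1},{"travel": [0,0,-1],"delta_rot": [0,0,0],"fingers": 1},{"travel": [0,0,0],"delta_rot": [0,0,0],"fingers": 1}]}}

```text
clock: 23.5
eef_pos: [566.7, 68.2, 68.6]
eef_rot: [3.141, 0.0, 1.588]
wrist_force: [-0.4, 3.8, -2.1]
finger_gap: 19.7
```

>>> {"method": "send_rows", "body": {"plan": [{"travel": [0,0,-1],"delta_rot": [0,0,0],"fingers": 1},{"travel": [0,0,-1],"delta_rot": [0,0,0],"fingers": 1},{"travel": [0,0,0],"delta_rot": [0,0,0],"fingers": 1}]}}

```text
clock: 23.88
eef_pos: [566.7, 68.2, 70.6]
eef_rot: [3.141, -0.0, 1.588]
wrist_force: [0.2, 2.4, -2.0]
finger_gap: 20.1
```

>>> {"method": "send_rows", "body": {"plan": [{"travel": [0,0,-1.5],"delta_rot": [0,0,0],"fingers": 1},{"travel": [0,0,-1.5],"delta_rot": [0,0,0],"fingers": 1},{"travel": [0,0,0],"delta_rot": [0,0,0],"fingers": 1}]}}

```text
clock: 24.25
eef_pos: [566.7, 68.2, 73.6]
eef_rot: [3.141, 0.0, 1.588]
wrist_force: [-0.7, 2.6, -2.3]
finger_gap: 19.8
```

>>> {"method": "send_rows", "body": {"plan": [{"travel": [0,0,-3],"delta_rot": [0,0,0],"fingers": 1},{"travel": [0,0,-4],"delta_rot": [0,0,0],"fingers": 1},{"travel": [0,0,0],"delta_rot": [0,0,0],"fingers": 1}]}}

```text
clock: 24.62
eef_pos: [566.9, 68.0, 80.9]
eef_rot: [3.141, 0.0, 1.588]
wrist_force: [0.1, -0.2, -2.2]
finger_gap: 19.6
```

The box is clear of the tongues with only its weight (about 2.2 N) on the wrist. I'll raise it and carry it over the coaster, passing a little beyond so the wrist camera can see the coaster.

>>> {"method": "send_rows", "body": {"plan": [{"travel": [0,0,-10],"delta_rot": [0,0,0],"fingers": 1},{"travel": [0,0,-22],"delta_rot": [0,0,0],"fingers": 1},{"travel": [0,0,-28],"delta_rot": [0,0,0],"fingers": 1},{"travel": [-5,-1,-15],"delta_rot": [0,0,0],"fingers": 1},{"travel": [-15,-4,-5],"delta_rot": [0,0,0],"fingers": 1},{"travel": [-28,-8,0],"delta_rot": [0,0,0],"fingers": 1},{"travel": [-38,-10,0],"delta_rot": [0,0,0],"fingers": 1},{"travel": [-40,-10.5,0],"delta_rot": [0,0,0],"fingers": 1},{"travel": [-40,-10.5,0],"delta_rot": [0,0,0],"fingers": 1},{"travel": [-40,-10.5,0],"delta_rot": [0,0,0],"fingers": 1},{"travel": [-40,-10.5,0],"delta_rot": [0,0,0],"fingers": 1},{"travel": [-40,-10.5,0],"delta_rot": [0,0,0],"fingers": 1},{"travel": [-38,-10,0],"delta_rot": [0,0,0],"fingers": 1},{"travel": [-34,-9,0],"delta_rot": [0,0,0],"fingers": 1},{"travel": [-22,-5.5,0],"delta_rot": [0,0,0],"fingers": 1},{"travel": [-10,-2.5,0],"delta_rot": [0,0,0],"fingers": 1},{"travel": [-3,-1,0],"delta_rot": [0,0,0],"fingers": 1},{"travel": [0,0,0],"delta_rot": [0,0,0],"fingers": 1}]}}

```text
clock: 26.88
eef_pos: [470.2, -326.0, 160.4]
eef_rot: [-3.141, -0.0, 1.589]
wrist_force: [1.5, -0.2, -2.2]
finger_gap: 19.7
```

```bash
cat > coast.py <<'E'
from h import *
import sys
s=manip.read_state(); print(round(float(s['clock']),2),np.round(s['eef_pos'],1),np.round(s['eef_rot'],4),np.round(s['wrist_force'],1))
for cam in ('wrist','top'):
    c=snap(cam,(sys.argv[1] if cam=='wrist' else None)); Q=cloud(c)
    for f in (tip_of,search_frame): print(cam,f.__name__,[(w(c,d['at']).round(1).tolist(),round(d['confidence'],2)) for d in f('coaster',cam)][:2])
    for d in masks_of('coaster',cam)[:1]:
        m=d['region']&np.isfinite(Q[...,2]); p=Q[m]; r=cv2.minAreaRect(p[:,:2].astype(np.float32))
        print(cam,len(p),np.round(r[0],1),np.round(r[1],1),round(r[2],1),'z',np.median(p[:,2]).round(1),np.round(cv2.boxPoints(r),0).tolist())
E
python3 coast.py w5.png
```

```text
26.88 [ 470.2 -326.   160.4] [-3.1415e+00 -2.0000e-04  1.5888e+00] [ 1.5 -0.2 -2.2]
wrist call [([471.6, -276.2, -1.1], 0.92)]
wrist call [([474.2, -260.8, 5.5], 0.82)]
wrist 14199 [ 471.  -273.1] [123. 121.] 18.1 z 5.0 [[394.0, -235.0], [431.0, -350.0], [548.0, -312.0], [511.0, -196.0]]
top call [([486.5, 147.9, 0.2], 0.28)]
top call [([591.9, -252.9, 6.4], 0.69), ([481.9, -256.0, 5.3], 0.59)]
top 1398 [ 472.9 -272.7] [113.3 117.1] 17.4 z 6.1 [[401.0, -234.0], [436.0, -345.0], [544.0, -312.0], [510.0, -200.0]]
```

View pics/w5.png

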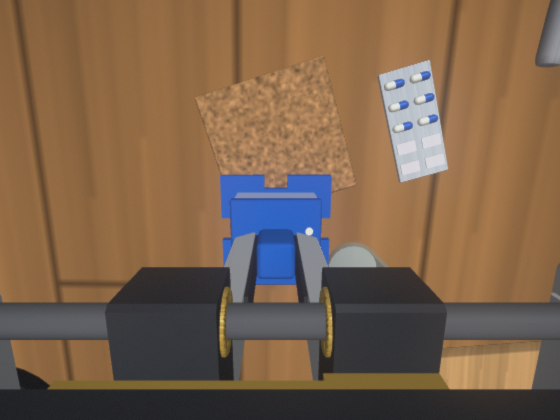

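The wrist view shows the coaster (275,130) clear, with the blister on the right and the glass below at (355,262). The coaster centre is about (471, −274.3). I'll move over it and go down.

>>> {"method": "send_rows", "body": {"plan": [{"travel": [8,0.3,0],"delta_rot": [0,0,0],"fingers": 1},{"travel": [18,0.6,0],"delta_rot": [0,0,0],"fingers": 1},{"travel": [18,0.6,0],"delta_rot": [0,0,0],"fingers": 1},{"travel": [7.7,0.2,10],"delta_rot": [0,0,0],"fingers": 1},{"travel": [0,0,20],"delta_rot": [0,0,0],"fingers": 1},{"travel": [0,0,22],"delta_rot": [0,0,0],"fingers": 1},{"travel": [0,0,18],"delta_rot": [0,0,0],"fingers": 1},{"travel": [0,0,11],"delta_rot": [0,0,0],"fingers": 1},{"travel": [0,0,6],"delta_rot": [0,0,0],"fingers": 1},{"travel": [0,0,3],"delta_rot": [0,0,0],"fingers": 1},{"travel": [0,0,0],"delta_rot": [0,0,0],"fingers": 1}]}}

```text
clock: 28.65
eef_pos: [470.9, -275.0, 70.7]
eef_rot: [3.141, 0.0, 1.588]
wrist_force: [0.1, 0.0, -1.7]
finger_gap: 20.2
```

>>> {"method": "send_rows", "body": {"plan": [{"travel": [0,0,1],"delta_rot": [0,0,0],"fingers": 1},{"travel": [0,0,1],"delta_rot": [0,0,0],"fingers": 1},{"travel": [0,0,0],"delta_rot": [0,0,0],"fingers": 1}]}}

```text
clock: 29.02
eef_pos: [470.8, -274.9, 68.5]
eef_rot: [3.142, 0.0, 1.588]
wrist_force: [0.0, 0.0, -1.8]
finger_gap: 19.7
```

>>> {"method": "send_rows", "body": {"plan": [{"travel": [0,0,0.8],"delta_rot": [0,0,0],"fingers": 1},{"travel": [0,0,0.8],"delta_rot": [0,0,0],"fingers": 1},{"travel": [0,0,0],"delta_rot": [0,0,0],"fingers": 1}]}}

```text
clock: 29.4
eef_pos: [470.8, -274.8, 66.8]
eef_rot: [-3.142, -0.0, 1.588]
wrist_force: [-0.3, 0.4, -1.9]
finger_gap: 19.8
```

>>> {"method": "send_rows", "body": {"plan": [{"travel": [0,0,0.6],"delta_rot": [0,0,0],"fingers": 1},{"travel": [0,0,0],"delta_rot": [0,0,0],"fingers": 1}]}}

```text
clock: 29.65
eef_pos: [470.7, -274.9, 66.2]
eef_rot: [-3.142, -0.0, 1.588]
wrist_force: [-0.1, -0.4, -1.9]
finger_gap: 19.3
```

>>> {"method": "send_rows", "body": {"plan": [{"travel": [0,0,0.6],"delta_rot": [0,0,0],"fingers": 1},{"travel": [0,0,0],"delta_rot": [0,0,0],"fingers": 1}]}}

```text
clock: 29.9
eef_pos: [470.8, -274.9, 65.6]
eef_rot: [-3.142, 0.0, 1.588]
wrist_force: [-0.4, -0.1, -2.6]
finger_gap: 19.9
```

>>> {"method": "send_rows", "body": {"plan": [{"travel": [0,0,0.6],"delta_rot": [0,0,0],"fingers": 1},{"travel": [0,0,0],"delta_rot": [0,0,0],"fingers": 1}]}}

```text
clock: 30.15
eef_pos: [470.9, -274.9, 65.3]
eef_rot: [3.141, 0.0, 1.588]
wrist_force: [-1.7, -0.0, 1.3]
finger_gap: 20.0
```

>>> {"method": "send_rows", "body": {"plan": [{"travel": [0,0,0.5],"delta_rot": [0,0,0],"fingers": 1},{"travel": [0,0,0],"delta_rot": [0,0,0],"fingers": 1}]}}

```text
clock: 30.4
eef_pos: [471.0, -275.0, 65.2]
eef_rot: [3.141, 0.0, 1.588]
wrist_force: [-3.3, 2.3, 6.2]
finger_gap: 20.2
```

Touchdown at z≈65.3. I'll ease off, open and back away upward.

>>> {"method": "send_rows", "body": {"plan": [{"travel": [0,0,-0.5],"delta_rot": [0,0,0],"fingers": 1},{"travel": [0,0,0],"delta_rot": [0,0,0],"fingers": 0.4},{"travel": [0,0,0],"delta_rot": [0,0,0],"fingers": 0},{"travel": [0,0,0],"delta_rot": [0,0,0],"fingers": 0},{"travel": [0,0,-10],"delta_rot": [0,0,0],"fingers": 0},{"travel": [0,0,-25],"delta_rot": [0,0,0],"fingers": 0},{"travel": [0,0,-40],"delta_rot": [0,0,0],"fingers": 0},{"travel": [0,0,-40],"delta_rot": [0,0,0],"fingers": 0},{"travel": [-20,0,-30],"delta_rot": [0,0,0],"fingers": 0},{"travel": [-20,0,0],"delta_rot": [0,0,0],"fingers": 0},{"travel": [0,0,0],"delta_rot": [0,0,0],"fingers": 0}]}}

```text
clock: 31.78
eef_pos: [471.0, -315.6, 209.1]
eef_rot: [-3.141, -0.001, 1.587]
wrist_force: [0.6, 0.1, 1.0]
finger_gap: 47.0
```

```bash
python3 coast.py w6.png; python3 - <<'E'
from h import *
for cam in ('wrist','top'):
    c=snap(cam); Q=cloud(c)
    for n in ('blue_box','white_box','yellow_box'): print(cam,n,[(w(c,d['at']).round(1).tolist(),round(d['confidence'],2)) for d in tip_of(n,cam)][:2])
    m=(Q[...,2]>58)&(Q[...,2]<76)&(Q[...,0]>420)&(Q[...,0]<600)
    k,l,st,ce=cv2.connectedComponentsWithStats(m.astype(np.uint8))
    for i in range(1,k):
        if st[i,4]>40 and st[i,4]<3000: print(cam,st[i,4],Q[l==i].mean(0).round(1),c['color'][l==i].mean(0).round())
    if cam=='top': cv2.imwrite('pics/top2.png',cv2.resize(c['color'][150:300,150:450,::-1],None,fx=2.6,fy=2.6,interpolation=cv2.INTER_CUBIC))
E
```

```text
31.77 [ 471.  -315.6  209.1] [-3.1406e+00 -7.0000e-04  1.5867e+00] [0.6 0.1 1. ]
wrist call []
wrist call [([470.5, -266.8, 4.8], 0.74)]
wrist 8528 [ 471.2 -273.6] [122.7 122.8] 18.0 z 5.0 [[394.0, -234.0], [432.0, -351.0], [549.0, -313.0], [511.0, -196.0]]
top call [([467.5, -273.1, -1.2], 0.78)]
top call [([501.2, -237.8, 2.6], 0.74)]
top 752 [ 473.5 -272.8] [107.7 118.1] 17.6 z 6.1 [[404.0, -233.0], [440.0, -345.0], [543.0, -313.0], [507.0, -200.0]]
wrist blue_box [([474.0, -274.6, 4.3], 0.56)]
wrist white_box []
wrist yellow_box []
wrist 475 [ 471.2 -274.2   66.7] [ 56.  95. 181.]
wrist 94 [ 555.7 -367.6   67.1] [146. 144. 135.]
top blue_box [([468.4, -279.8, 5.4], 0.72)]
top white_box [([560.5, 145.6, 5.8], 0.81), ([487.0, 145.6, 3.5], 0.72)]
top yellow_box [([486.4, 147.7, 4.5], 0.82), ([590.4, -255.0, -0.4], 0.2)]
top 146 [540.9 525.5  66.6] [54. 57. 58.]
top 70 [562.7 149.   65.7] [216. 219. 213.]
top 74 [488.5 148.3  65.7] [207. 174.  54.]
top 57 [ 469.8 -273.1   67.6] [ 48.  88. 172.]
top 50 [ 437.8 -622.7   67.2] [106.  32.  23.]
```

View pics/w6.png

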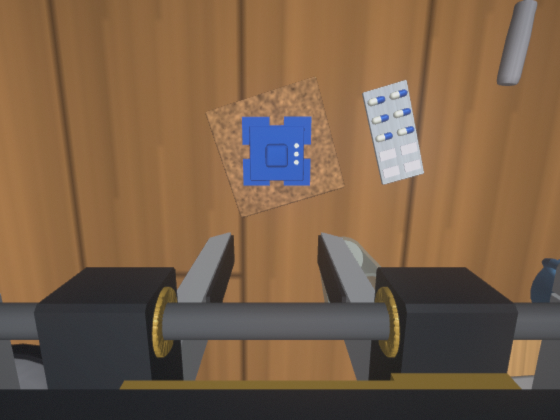

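View pics/top2.png

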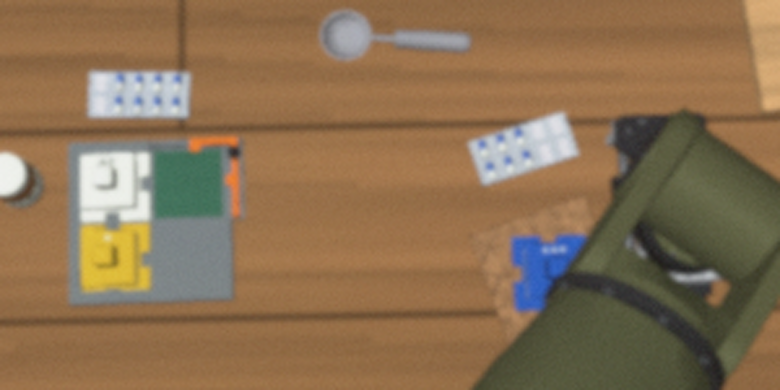

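The blue box is centred on the coaster: its block is at (471.2, −274.2) and the coaster centre at (471.2, −273.6). White (107,180) and yellow (107,255) are home in the left column, and the surrounding things are as they were. The gripper is clear, so I'll hand in.

```bash
python3 -c "
from cell import manip
print(manip.sign_off())"
```

```text
the job is handed in; nothing more can be done
None
```

The blue evening dose box is out of the tray and standing in the middle of the cork coaster. I handed the job in with about 32 s on the clock. No verdict is reported.

**What I did:** I slid yellow from far left to near left, then white from the take-out corner to far left. Blue then went from near right into the corner, feeling the far wall at about 5 N and the gate at about 5 N. It lifted straight out with only side contact under 4 N and its own weight on the wrist. I lowered it onto the coaster in steps of about 0.6 mm until it touched (about 6 N), opened the gripper and backed away upward.

**Last checks:**
- **Blue box:** the wrist camera puts its block at (471.2, −274.2) and the coaster centre at (471.2, −273.6). It is off centre by less than 1 mm, within the 2 mm calibration. The box is square to the tray, so it sits turned about 17° from the coaster's edges.
- **White and yellow:** both are home in the left column, and the green corner is empty.
- **Surroundings:** the blister strips, spoon and pill jar look undisturbed in the last pictures. The arm hid most of the glass, but nothing went near it.
- **Disagreements:** the top camera's numbers differed by 2 to 6 mm, mainly from the arm hiding things and calibration. The coaster origin was not found in the last wrist picture, so I used its outline.

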